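# Tip the standing coin roll flat and shut the cash box

### The arm

A 7-joint arm with a two-finger parallel gripper is mounted at the origin on the work surface. World frame = base frame: x ahead of the robot, y to its left, z up, the work surface at z = 0. Lengths are in mm, angles in degrees, forces in N, time in s.
With the tool pointing down it reaches from about 400 to 875 mm from the base axis. Payload 4.4 kg.
Tool frame: the origin (TCP) lies where the fingers leave the gripper's body, on its centre line; the fingertips stand 73 mm ahead of it and the grasp point (between the pads) lies 54 mm ahead of it; z points along the fingers, x is the direction in which the jaws open and shut, and the axes are right-handed (so a half turn about z gives the same grasp; the last joint's range is limited). The gripper opens to 85 mm and grips with 20 to 120 N. Pads are 22 mm wide; open, the fingers measure 114 mm over their backs; the gripper's body (76 mm by 85 mm) begins 54 mm behind the grasp point. The pads swing forward as they close: fully open they stand 13 mm farther back than shut.
Start: joints at [59.828, 36.005, 2.206, 86.941, -1.547, 57.084, -1.146], TCP at [289.058, -582.205, 303.913] pointing down, gripper open.
Joint ranges: [-175.42, 175.42], [-21.48, 121.26], [-71.46, 75.88], [10.55, 141.38], [-63.04, 243.04], [13.31, 113.54], [-168.57, 168.57]. Speed limits (degrees/s): [147.25, 147.25, 180, 180, 180, 180, 180].

### API

Orientations are given as [roll, pitch, yaw] about the fixed x, y, z axes, in that order (R = Rz(yaw) Ry(pitch) Rx(roll)).
In Python, from workcell import r gives the robot as it stands.
- The arm moves only by the tool play_rows, never from a script. Its argument "rows" is text: rows parted by semicolons, each of 7 numbers parted by spaces: the shift along the tool's x, y, z each as a share of 40 cm, from -1 to 1, then the turn, a rotation vector about the tool's x, y, z each as a share of 2 pi rad, from -1 to 1, then the finger opening in mm, from 0 to 85.4. A call has 1 to 12 rows; each row is the pose to reach, as a shift and turn from the pose commanded when the call began, along the tool's axes at that moment, turning the shorter way round; what a row does not reach only later rows make up. A row lasts 1/12 s, in which the tool goes at most 41.7 mm and 7.16 degrees, less where a joint would pass 70% of its speed; a pose out of reach is approached as far as the arm can. A call with a number of a shift or a turn outside -1 to 1 is refused whole. A call with a gripper value outside its range is refused whole. The fingers move at their own pace and stop on an object; the grip force is fixed at half the most. Time passes only in rows, so rows that repeat a pose let the fingers close. It gives the time, the measured TCP pose, the force and the opening at its end, in the units of the state.
- r.state(): the state, without advancing time (a new reading comes with each control period).
- r.get_image(name): name is "side" or "top"; returns (picture, depth): 400x640x3 uint8, red, green, blue; 400x640 float32, mm along the optical axis (not along the pixel's ray), 0 where there is no reading.
- r.calibration(name): a dict with "fov_y" (degrees; the focal length in pixels is half the picture's height over the tangent of half this angle, whatever the lens; pixels are square), "cx", "cy" (the principal point, pixels), "R" (3x3) and "t" (3): a world point X has camera coordinates R X + t. Camera axes: x right, y down, z forward; pixel columns grow to the right and rows downward; lengths in mm; the calibration is good to about 2 mm. A picture is of the moment at which its call begins. calibration takes no time and is no camera call.
- r.sign_off(): hands the job in, once; it reports no verdict.
The state is a dict: "time": time; "joints": joint angles; "joint_velocities": joint speeds; "joint_torque": joint torques, N m; "tool_pos": TCP position; "tool_rot": TCP orientation; "contact_force": force on the tool from outside, world axes, zero at the start; "torque": the same for the moment, N m; "finger_gap": finger opening in mm.
Only numpy, scipy, OpenCV 4.12 (cv2) and the standard library are available. Lean on these libraries where they do the work, as an engineer would, in place of code of your own. Each camera call takes 0.05 s, during which the arm holds its last target. There are 200 camera calls.

### The job

A roll of coins has been left standing on end in the tray of the open cash box, and the lid cannot close over it. With the fingertips push that roll over so that it lies flat in the tray, then push the open lid over and down until the box is fully shut. Do not pick anything up, and leave the other coin rolls in the tray and the mug, calculator and spare coin roll on the table alone.

Things in the scene. Friction and masses are not known exactly. Their poses are not given: they have to be found in the camera images.
- cash_box: Open dark grey steel cash box, 250 mm wide (its y), 160 mm deep (its x), body 65 mm high; with its 25 mm deep hinged lid shut, 90 mm high. Heavy, it does not move. Origin: centre of its underside, on the table; z up; x points from the lock side (front) to the hinge side (rear).
- tray (a point): Centre of the floor of the black coin tray fixed in the box, 34 mm above the table, with the box's axes. Partitions 3 mm thick, tops 60 mm above the table, make four coin cups, 49 mm (x) by 120 mm (y), centred at x = -52 or 0 mm and y = +62 or -62 mm, and a long rear trough of loose change, not used.
- roll_center (a point): Centre of the coin roll that stands on end: paper cylinder, 24.5 mm across, 65 mm long, about 180 g, loose; z is its axis. In one of the four cups, 27 to 33 mm off the cup's centre along the box's y, to either end: it has room to lie down only along y, towards the cup's other end. Standing, its centre is 66.5 mm and its top 99 mm above the table; lying, the centre is at 46 mm.
- lid (a joint): Angle of the lid (rad): 0 shut, 1.57 upright, larger leans back; it starts at 1.6 to 1.85 and stops at 1.95. The hinge is stiff: the lid stays wherever it is left and has to be pushed all the way down, with 1 to 4 N at its free edge.
- lid_hinge (a point): Middle of the hinge axis, fixed to the box at its rear top edge, 80 mm behind (+x) the box's centre and 65 mm above the table; its axes are those of the box. The lid turns about its y.
- lid_edge (a point): Middle of the lid's free edge, on its outer face; when shut, 160 mm in front of (-x) and 25 mm above the hinge axis; its frame turns with the lid and equals the box's when shut (z: out of the face). The outer face is flat but for a folded wire handle, 6 mm high, 60 to 96 mm from the hinge side and within 53 mm of the lid's middle.
- roll_a_center (a point): Centre of the first of three coin rolls that lie flat in the other cups along the box's y (its own y is the cylinder's axis): 27 mm in diameter, 50 mm long, loose, centre about 47.5 mm above the table. Leave it alone.
- roll_b_center (a point): Centre of the second of three coin rolls that lie flat in the other cups along the box's y (its own y is the cylinder's axis): 27 mm in diameter, 50 mm long, loose, centre about 47.5 mm above the table. Leave it alone.
- roll_c_center (a point): Centre of the third of three coin rolls that lie flat in the other cups along the box's y (its own y is the cylinder's axis): 27 mm in diameter, 50 mm long, loose, centre about 47.5 mm above the table. Leave it alone.
- travel_mug: Black travel mug with a steel rim and a side handle, 83 mm in diameter, 168 mm high, standing loose on the table in front of the box. Origin: centre of its underside. Leave it alone.
- calculator: Flat grey desk calculator, 150 by 100 by 16 mm, loose on the table in front of the box. Origin: centre of its underside. Leave it alone.
- spare_roll: Another brown coin roll, 24.5 mm in diameter and 65 mm high, standing loose on the table beside the box (at the box's +y end). Origin: centre of its underside. Leave it alone.
Things that resemble listed ones, but are neither listed nor needed, are in the scene too. Leave any turquoise look-alike of the part that bears roll_center alone.

How it is judged (in metres and radians):
On the way:
1. the standing roll lies flat in the tray while the lid is still open (angle between roll_center's own z axis and vertical between 1.42 and 1.72 rad and z of roll_center in the frame of cash_box below 0.052 m and value of joint lid above 0.9 rad), for 0.2 s.
At the end, for the whole second after the job is handed in: The lid is shut (joint lid below 0.04 rad), the roll that stood lies flat on the tray floor (its axis within about 0.15 rad of level, its centre less than 52 mm above the table), and the three other rolls still lie in the tray (angle between roll_center's own z axis and vertical between 1.42 and 1.72 rad and z of roll_center in the frame of cash_box below 0.052 m and value of joint lid below 0.04 rad and z of each of roll_a_center, roll_b_center, roll_c_center in the frame of cash_box below 0.056 m); the robot touches nothing.
It fails at once if a roll that already lay in the tray was moved (distance of any of roll_a_center, roll_b_center, roll_c_center from where it was at the start of the episode above 0.03 m).
It fails at once if a coin roll of the tray was picked up (height (world z) of roll_center above 0.082 m or height (world z) of any of roll_a_center, roll_b_center, roll_c_center above 0.068 m).
It fails at once if the travel mug was moved or tipped (distance of travel_mug from where it was at the start of the episode above 0.03 m or angle between travel_mug's own z axis and vertical above 0.35 rad).
It fails at once if the calculator was moved or tipped (distance of calculator from where it was at the start of the episode above 0.03 m or angle between calculator's own z axis and vertical above 0.35 rad).
It fails at once if the spare roll on the table was moved or tipped (distance of spare_roll from where it was at the start of the episode above 0.03 m or angle between spare_roll's own z axis and vertical above 0.35 rad).
It also fails if it takes over 48 s, if anything falls off the work surface, if the arm or the gripper's body presses on something with over 40 N, if the wrist force passes 120 N, or if a joint passes its speed limit or range.

## Working session

There is one attempt and no reset: what is moved stays moved. The work goes in short steps, Python scripts to look and compute and a tool call to move; the robot and the scene stay as the last step left them, time stands still between calls to the robot, and variables do not carry over. Pictures are saved under pics/ and viewed, about 8 in all and at most 12, crops included, and the job is handed in when it is done.

Besides the shell and the picture viewer there is one more tool, called after "Request:" as name(argument=value, ...), one argument or row to a line, values as JSON. play_rows: Moves the arm, as the interface text tells. Shift numbers are shares of 40 cm and turn numbers shares of 2 pi rad, none past 1 either way. Its arguments: {"type":"object","properties":{"rows":{"type":"string"}},"required":["rows"]}

```bash
mkdir -p pics; cat > h.py <<'E'
import numpy as np,cv2
from workcell import r
def cam(n):
    c=r.calibration(n);f=200/np.tan(np.radians(c["fov_y"])/2)
    return f,c["cx"],c["cy"],np.array(c["R"]),np.array(c["t"])
def px2w(n,u,v,d):
    f,cx,cy,R,t=cam(n);return R.T@(np.array([(u-cx)/f*d,(v-cy)/f*d,d])-t)
def onz(n,u,v,z):
    f,cx,cy,R,t=cam(n);o=-R.T@t;k=R.T@np.array([(u-cx)/f,(v-cy)/f,1]);return o+k*(z-o[2])/k[2]
def w2px(n,X):
    f,cx,cy,R,t=cam(n);p=R@np.array(X)+t;return f*p[0]/p[2]+cx,f*p[1]/p[2]+cy
E
python3 - <<'E'
from h import *
for n in("side","top"):
    p,d=r.get_image(n);cv2.imwrite(f"pics/{n}1.png",p[:,:,::-1]);np.savez(f"{n}1.npz",p=p,d=d)
    f,cx,cy,R,t=cam(n);print(n,f,cx,cy,-R.T@t,R[2],(d==0).mean())
print(r.state())
E
```

```text
side 445.2542145582094 320.0240956201899 200.79645793182723 [ 495.68884702 -691.94182648  616.85003239] [ 0.08004713  0.74602972 -0.66108405] 0.0040234375
top 433.97042830629476 318.350790417789 200.44979668430508 [ 360.24612641 -107.41111153  929.69763232] [ 0.23528663 -0.01590125 -0.97179594] 0.004265625
{'time': 0.1, 'joints': array([59.82618882, 36.05262869,  2.20245515, 86.98826506, -1.54778736,
       57.08485958, -1.14658846]), 'joint_velocities': array([ 0.01078068, -0.13155842, -0.02229715, -0.14535023, -0.03897991,
        0.01162073, -0.03074492]), 'joint_torque': array([ 3.29406765e-03, -5.64525747e+01,  1.22994527e+00, -1.93975157e+01,
        1.11173416e-02,  5.36842301e-03, -1.18254709e-05]), 'tool_pos': array([ 288.89711742, -581.79748179,  303.10322348]), 'tool_rot': array([ 1.79999951e+02,  9.61019809e-02, -6.35970966e+01]), 'contact_force': array([-0.74174654, -0.48398206, -0.70131534]), 'torque': array([-0.00886994,  0.02907668, -0.00595135]), 'finger_gap': 85.21206352842907}
```

View pics/top1.png

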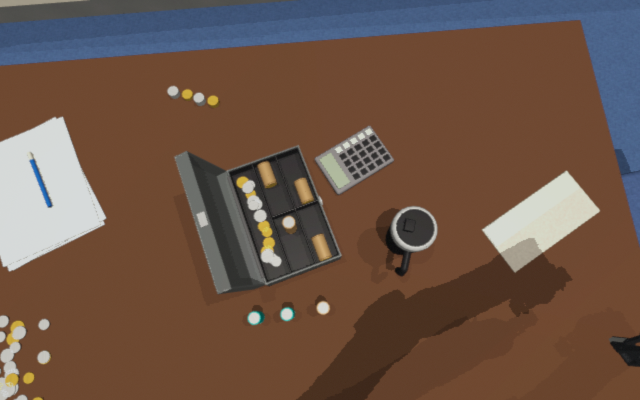

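View pics/side1.png

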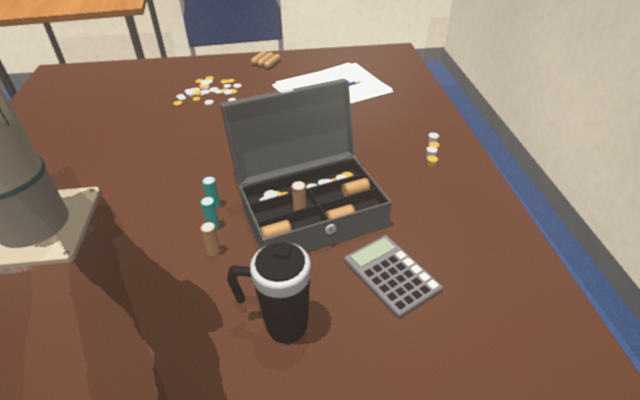

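The top view shows the brown standing roll in the tray at (289,222). It appears at (299,190) in the side view. Flat rolls are at (267,175), (304,191) and (321,247). The spare roll stands on the table at (323,308), with turquoise look-alikes at (287,314) and (255,318). I'll confirm in an enlarged crop and measure.

```bash
python3 - <<'E'
from h import *
z=np.load("top1.npz");p=z["p"][140:330,170:350];cv2.imwrite("pics/topc.png",cv2.resize(p[:,:,::-1],None,fx=3.15,fy=3.15,interpolation=cv2.INTER_CUBIC))
z2=np.load("side1.npz");p=z2["p"][75:260,200:400];cv2.imwrite("pics/sidec.png",cv2.resize(p[:,:,::-1],None,fx=3.2,fy=3.2,interpolation=cv2.INTER_CUBIC))
d=z["d"]
for n,u,v in [("roll",289,222),("spare",323,308),("mug",413,229),("calc",354,160),("a",267,175),("b",304,191),("c",321,247)]:
    dd=np.median(d[v-1:v+2,u-1:u+2]);print(n,px2w("top",u,v,dd).round())
E
```

```text
roll [523. -60. 100.]
spare [ 356. -112.   67.]
mug [ 478. -283.  168.]
calc [ 666. -209.   17.]
a [634. -19.  62.]
b [593. -94.  63.]
c [ 474. -119.   62.]
```

View pics/topc.png

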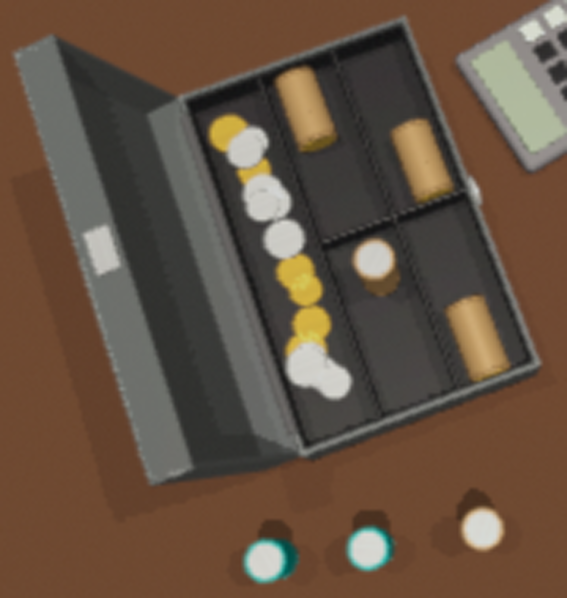

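View pics/sidec.png

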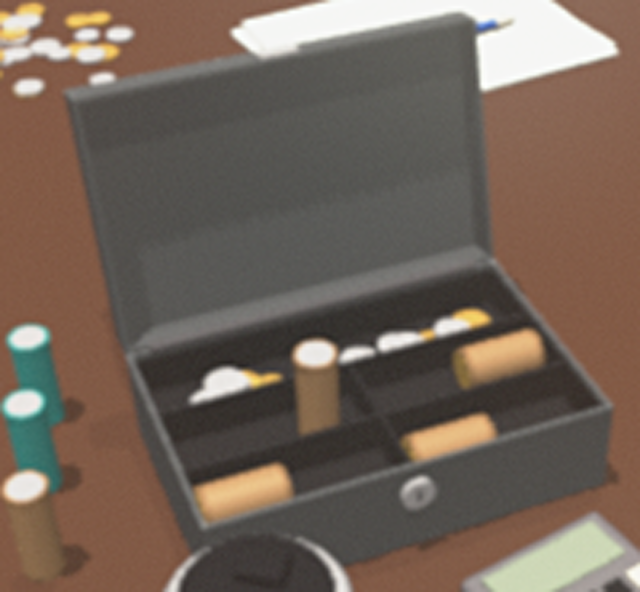

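```bash
python3 - <<'E'
from h import *
f=lambda x,y,z:onz("top",x/3.15+170-.3,y/3.15+140-.3,z)
P=[f(538,365,65),f(405,20,65),f(183,98,65),f(305,453,65)]
for q in P:print(q.round(1))
fp,fm,rm,rp=[q[:2] for q in P]
c=(fp+fm+rm+rp)/4;ex=(rm+rp-fm-fp);ex/=np.linalg.norm(ex);ey=(fp+rp-fm-rm);ey/=np.linalg.norm(ey)
print(np.linalg.norm(fp-fm),np.linalg.norm(rp-rm),np.linalg.norm(fp-rp),np.linalg.norm(fm-rm))
yaw=np.arctan2(ey[1]-0,ey[0])-np.pi/2; y2=np.arctan2(ex[1],ex[0]);print(c,np.degrees(yaw)%360,np.degrees(y2)%360)
a=np.angle(np.exp(1j*yaw)*.6+np.exp(1j*y2)*.4)
X=np.array([np.cos(a),np.sin(a)]);Y=np.array([-X[1],X[0]])
for n,q in dict(roll=f(375,259,99),lid1=px2w("top",178,157,np.load("top1.npz")["d"][157,182]) ,a=f(305,108,61),b=f(422,158,61),c=f(478,337,61),spare=f(483,528,65)).items():print(n,q.round(),((q[:2]-c)@X).round(1),((q[:2]-c)@Y).round(1))
# lid points from top depth
z=np.load("top1.npz");d=z["d"];S=[]
for v in range(150,295):
  for u in range(170,275):
    q=px2w("top",u,v,d[v,u]); b=[(q[:2]-c)@X,(q[:2]-c)@Y,q[2]]
    if abs(b[1])<120 and b[0]>60 and b[2]>95:S.append(b)
S=np.array(S)
for lo in range(95,250,20):
  s=S[(S[:,2]>=lo)&(S[:,2]<lo+20)]
  if len(s):print(lo,len(s),s[:,0].min().round(),np.median(s[:,0]).round(),s[:,0].max().round())
print(S[:,2].max(),np.degrees(a))
E
```

```text
[ 453.4 -155.8   65. ]
[691.3 -89.4  65. ]
[649.4  61.3  65. ]
[411.5  -6.   65. ]
246.941380416333 247.25153794938655 155.5307387822519 156.35498560844266
[551.37768317 -47.47380223] 105.69251192396086 105.58536491745112
roll [524. -60.  99.] -4.4 30.2
lid1 [630. 116. 219.] 136.3 -120.2
a [637. -18.  61.] 4.9 -90.0
b [596. -93.  61.] -56.0 -30.3
c [ 475. -120.   61.] -48.9 93.2
spare [ 357. -112.   65.] -10.0 204.8Traceback (most recent call last):
  File "<stdin>", line 16, in <module>
  File "h.py", line 7, in px2w
    f,cx,cy,R,t=cam(n);return R.T@(np.array([(u-cx)/f*d,(v-cy)/f*d,d])-t)
                ~~~^^^
  File "h.py", line 4, in cam
    c=r.calibration(n);f=200/np.tan(np.radians(c["fov_y"])/2)
ValueError: time passes only in moves, steps and waits
```

The roll to push is the brown one at (289,222). It is inside the box, in the cup at x=0, y=+62, at about box (-4,+30). The spare at (323,308) stands on the table outside, and the other two are turquoise. The box centre is about (551,-47) with yaw 105.6°, and the lid is at about 1.77 rad. First I'll move over the box with the fingers shut.

Request:
play_rows(
  rows="-0.446 -0.6 0 0 0 0.03 0;-0.446 -0.6 0 0 0 0.03 0;-0.446 -0.6 0 0 0 0.03 0;-0.446 -0.6 0 0 0 0.03 0;-0.446 -0.6 0 0 0 0.03 0;-0.446 -0.6 0 0 0 0.03 0;-0.446 -0.6 0 0 0 0.03 0;-0.446 -0.6 0 0 0 0.03 0;-0.446 -0.6 0 0 0 0.03 0;-0.446 -0.6 0 0 0 0.03 0",
)

```text
time: 0.93
tool_pos: [424.7, -315.6, 303.8]
tool_rot: [180.0, -0.0, -74.3]
contact_force: [-0.3, -0.4, -0.1]
finger_gap: 0.2
```

Request:
play_rows(
  rows="-0.55 -0.506 0 0 0 0 0;-0.55 -0.506 0 0 0 0 0;-0.55 -0.506 0 0 0 0 0;-0.55 -0.506 0 0 0 0 0;-0.55 -0.506 0 0 0 0 0;-0.55 -0.506 0 0 0 0 0;-0.55 -0.506 0 0 0 0 0;-0.55 -0.506 0 0 0 0 0;-0.55 -0.506 0.2 0 0 0 0;-0.55 -0.506 0.2 0 0 0 0;-0.55 -0.506 0.2 0 0 0 0;-0.55 -0.506 0.2 0 0 0 0",
)

```text
time: 1.93
tool_pos: [559.3, -51.5, 222.5]
tool_rot: [179.7, 0.0, -74.6]
contact_force: [-0.2, -0.9, 1.3]
finger_gap: 0.2
```

```bash
python3 - <<'E'
from h import *
a,_=r.get_image("side");b,_=r.get_image("top")
a=cv2.resize(a[60:260,180:420],None,fx=2.5,fy=2.5);b=cv2.resize(b[140:330,160:360],None,fx=2.5,fy=2.5)[:500]
b=cv2.copyMakeBorder(b,0,500-b.shape[0],0,0,0)
im=np.hstack([a,b]);im=cv2.resize(im,(800,int(500*800/im.shape[1])));cv2.imwrite("pics/m2.png",im[:,:,::-1]);print(r.state()["tool_pos"])
E
```

```text
[561.54139117 -51.12207628 225.58145881]
```

View pics/m2.png

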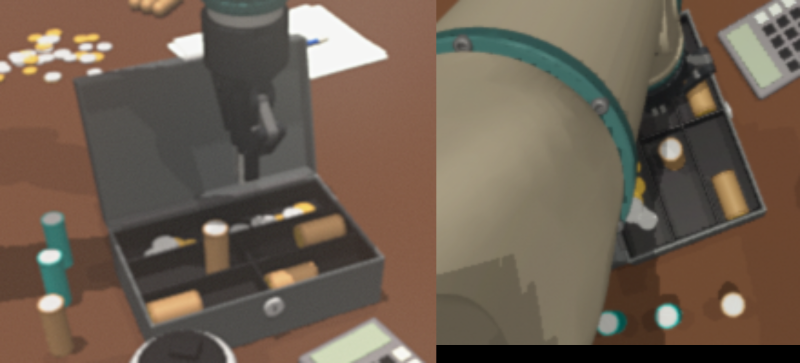

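The side crop (about (252,170)) shows the fingers above the centre partition. The standing roll is at (215,245), beside them on the +y side. The lid is clear. Next I'll descend and push towards +y (tool y).

Request:
play_rows(
  rows="0 0 0.08 0 0 0 0;0 0 0.162 0 0 0 0;0 0 0.162 0 0 0 0;0 0 0.162 0 0 0 0;0 0.02 0.162 0 0 0 0;0 0.035 0.162 0 0 0 0;0 0.045 0.162 0 0 0 0;0 0.055 0.162 0 0 0 0;0 0.065 0.162 0 0 0 0;0 0.075 0.162 0 0 0 0;0 0.085 0.162 0 0 0 0;0 0.095 0.162 0 0 0 0",
)

```text
time: 3.03
tool_pos: [523.4, -59.7, 159.1]
tool_rot: [180.0, 0.0, -74.4]
contact_force: [-0.8, -0.9, 0.1]
finger_gap: 0.2
```

Request:
play_rows(
  rows="0 0.01 0 0 0 0 0;0 0.02 0 0 0 0 0;0 0.03 0 0 0 0 0;0 0.04 0 0 0 0 0;0 0.05 0 0 0 0 0;0 0.05 0 0 0 0 0;0 0.05 0 0 0 0 0;0 0.05 0 0 0 0 0",
)

```text
time: 3.7
tool_pos: [504.9, -64.9, 159.2]
tool_rot: [-180.0, -0.0, -74.4]
contact_force: [-0.1, -0.1, 0.7]
finger_gap: -0.1
```

```bash
python3 - <<'E'
from h import *
a,_=r.get_image("side");b,_=r.get_image("top")
a=cv2.resize(a[60:260,180:420],None,fx=2.5,fy=2.5);b=cv2.resize(b[140:330,160:360],None,fx=2.5,fy=2.5)[:500]
b=cv2.copyMakeBorder(b,0,500-b.shape[0],0,0,0)
im=np.hstack([a,b]);im=cv2.resize(im,(800,int(500*800/im.shape[1])));cv2.imwrite("pics/m3.png",im[:,:,::-1]);print(r.state()["tool_pos"])
E
```

```text
[504.92504052 -64.86896668 159.14399001]
```

View pics/m3.png

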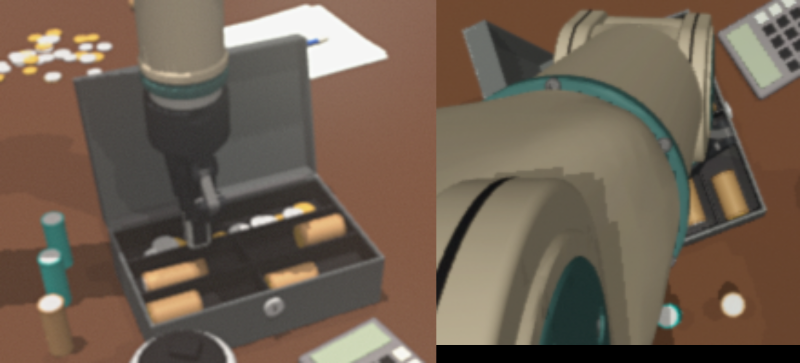

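The side crop shows the roll lying flat at (172,275), with the other rolls unmoved. Next I'll rise and go behind the lid.

Request:
play_rows(
  rows="0 0 -0.1 0 0 0 0;0 0 -0.2 0 0 0 0;0 0 -0.3 0 0 0 0;0 0 -0.4 0 0 0 0;-0.03 -0.02 -0.455 0 0 0 0;-0.1 -0.04 -0.455 0 0 0 0;-0.18 -0.06 -0.455 0 0 0 0;-0.26 -0.08 -0.455 0 0 0 0;-0.34 -0.1 -0.455 0 0 0 0;-0.42 -0.124 -0.455 0 0 0 0;-0.46 -0.124 -0.455 0 0 0 0;-0.46 -0.124 -0.455 0 0 0 0",
)

```text
time: 4.8
tool_pos: [501.8, 130.9, 341.0]
tool_rot: [-180.0, 0.2, -73.9]
contact_force: [0.2, 0.8, -0.9]
finger_gap: 0.2
```

```bash
python3 - <<'E'
from h import *
a,_=r.get_image("side");b,_=r.get_image("top")
a=cv2.resize(a[60:260,180:420],None,fx=2.5,fy=2.5);b=cv2.resize(b[140:330,160:360],None,fx=2.5,fy=2.5)[:500]
b=cv2.copyMakeBorder(b,0,500-b.shape[0],0,0,0)
im=np.hstack([a,b]);im=cv2.resize(im,(800,int(500*800/im.shape[1])));cv2.imwrite("pics/m4.png",im[:,:,::-1]);s=r.state();print(s["tool_pos"],s["joints"].round())
E
```

```text
[502.73850426 125.86230007 341.01672868] [-18.  23.   1. 105.  -1.  52. -91.]
```

View pics/m4.png

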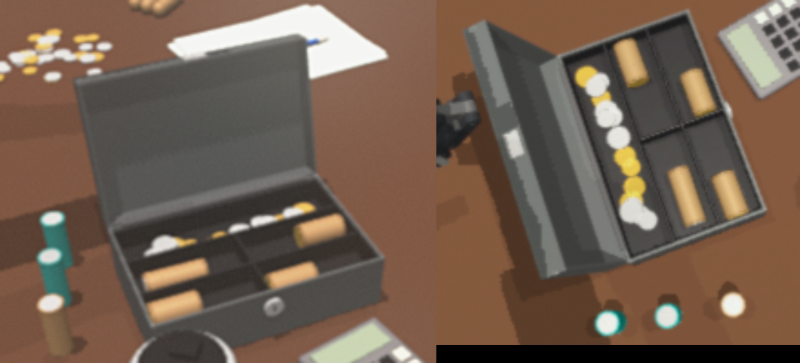

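The view confirms that the roll is flat at (685,197) in the top half, the lid is open, and the gripper at (455,130) is behind the lid and clear of it. Next I'll lower and push the lid along its arc.

Request:
play_rows(
  rows="0 0 0.09 0 0 0 0;0 0 0.182 0 0 0 0;0 0 0.182 0 0 0 0;0.03 0 0.182 0 0 0 0;0.06 0 0.182 0 0 0 0;0.08 0 0.178 0 0 0 0;0.1 0 0.17 0 0 0 0;0.12 0 0.162 0 0 0 0;0.14 0 0.155 0 0 0 0;0.16 0 0.147 0 0 0 0;0.176 0 0.142 0 0 0 0;0.176 0 0.142 0 0 0 0",
)

```text
time: 5.9
tool_pos: [522.5, 55.6, 285.0]
tool_rot: [-179.9, -0.1, -74.5]
contact_force: [0.0, -0.2, -0.3]
finger_gap: -0.3
```

Request:
play_rows(
  rows="0.037 0 -0.001 0 0 0 0;0.074 0 0 0 0 0 0;0.11 0 0.006 0 0 0 0;0.146 0 0.014 0 0 0 0;0.18 0 0.028 0 0 0 0;0.213 0 0.043 0 0 0 0;0.244 0 0.063 0 0 0 0;0.274 0 0.084 0 0 0 0;0.3 0 0.11 0 0 0 0;0.325 0 0.137 0 0 0 0;0.325 0 0.137 0 0 0 0",
)

```text
time: 6.82
tool_pos: [555.7, -70.4, 226.7]
tool_rot: [179.7, -0.0, -74.6]
contact_force: [-0.6, 0.6, -0.6]
finger_gap: 0.5
```

```bash
python3 - <<'E'
from h import *
a,_=r.get_image("side");b,_=r.get_image("top")
a=cv2.resize(a[60:260,180:420],None,fx=2.5,fy=2.5);b=cv2.resize(b[140:330,160:360],None,fx=2.5,fy=2.5)[:500]
b=cv2.copyMakeBorder(b,0,500-b.shape[0],0,0,0)
im=np.hstack([a,b]);im=cv2.resize(im,(800,int(500*800/im.shape[1])));cv2.imwrite("pics/m5.png",im[:,:,::-1]);s=r.state();print(s["tool_pos"],s["contact_force"])
E
```

```text
[555.82252989 -67.75662281 228.14330793] [0.2462456  0.39919734 0.44868957]
```

View pics/m5.png

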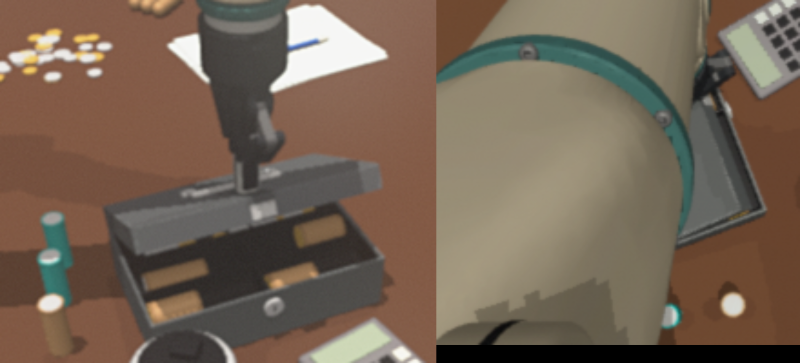

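The lid is following the fingertip and is at about 0.5 rad. The tip is at about (248,185) in the side crop, forward of the handle. I'll push it down the rest of the way slowly.

Request:
play_rows(
  rows="0.02 0 0.03 0 0 0 0;0.04 0 0.062 0 0 0 0;0.052 0 0.088 0 0 0 0;0.061 0 0.112 0 0 0 0;0.067 0 0.132 0 0 0 0;0.071 0 0.148 0 0 0 0;0.074 0 0.158 0 0 0 0;0.074 0 0.163 0 0 0 0;0.074 0 0.166 0 0 0 0;0.074 0 0.168 0 0 0 0;0.074 0 0.168 0 0 0 0",
)

```text
time: 7.83
tool_pos: [564.5, -96.1, 162.7]
tool_rot: [180.0, -0.0, -74.4]
contact_force: [-0.0, -1.5, 2.5]
finger_gap: 0.1
```

Request:
play_rows(
  rows="0 0 0.003 0 0 0 0;0 0 0.005 0 0 0 0;0 0 0.007 0 0 0 0;0 0 0.007 0 0 0 0;0 0 0.007 0 0 0 0",
)

```text
time: 8.25
tool_pos: [564.5, -96.1, 162.5]
tool_rot: [-180.0, -0.0, -74.4]
contact_force: [-6.2, 0.3, 22.9]
finger_gap: -0.2
```

Firm stop: 23 N with only 0.2 mm of travel for 2.8 mm commanded. Now I'll retract up and look.

Request:
play_rows(
  rows="0 0 -0.03 0 0 0 0;0 0 -0.1 0 0 0 0;0 0 -0.2 0 0 0 0;0 0 -0.3 0 0 0 0;0.05 -0.1 -0.4 0 0 0 0;0.1 -0.2 -0.4 0 0 0 0;0.1 -0.3 -0.4 0 0 0 0;0.1 -0.4 -0.4 0 0 0 0;0.1 -0.5 -0.4 0 0 0 0;0.1 -0.5 -0.4 0 0 0 0;0.1 -0.5 -0.4 0 0 0 0",
)

```text
time: 9.17
tool_pos: [770.2, -77.4, 317.4]
tool_rot: [-180.0, 0.1, -74.2]
contact_force: [-0.8, 0.2, 0.5]
finger_gap: 0.1
```

```bash
python3 - <<'E'
from h import *
a,da=r.get_image("side");b,d=r.get_image("top")
a=cv2.resize(a[60:260,180:420],None,fx=2.5,fy=2.5);b=cv2.resize(b[140:330,160:360],None,fx=2.5,fy=2.5)[:500]
b=cv2.copyMakeBorder(b,0,500-b.shape[0],0,0,0)
im=np.hstack([a,b]);im=cv2.resize(im,(800,int(500*800/im.shape[1])));cv2.imwrite("pics/m6.png",im[:,:,::-1]);s=r.state();print(s["tool_pos"],s["contact_force"])
c=np.array([551.4,-47.5]);X=np.array([-.269,.963]);Y=np.array([-.963,-.269])
C=cam("side");f,cx,cy,R,t=C
for x in(-70,-50,-30,50,70):
  zz=[]
  for y in(-100,-85,-70,70,85,100):
    q=[*(c+x*X+y*Y),90];p=R@q+t;u,v=int(f*p[0]/p[2]+cx),int(f*p[1]/p[2]+cy);D=da[v,u]
    zz.append((R.T@(np.array([(u-cx)/f*D,(v-cy)/f*D,D])-t))[2].round(1))
  print(x,zz)
E
```

```text
[767.49422874 -80.36016628 318.54688547] [-0.90842299 -0.11199278  0.04684088]
-70 [np.float64(87.7), np.float64(90.7), np.float64(90.5), np.float64(88.9), np.float64(89.2), np.float64(89.3)]
-50 [np.float64(90.8), np.float64(91.8), np.float64(89.7), np.float64(91.5), np.float64(90.2), np.float64(88.6)]
-30 [np.float64(89.9), np.float64(90.1), np.float64(89.3), np.float64(88.7), np.float64(89.7), np.float64(91.3)]
50 [np.float64(90.1), np.float64(91.0), np.float64(89.5), np.float64(90.9), np.float64(90.5), np.float64(90.2)]
70 [np.float64(88.8), np.float64(90.0), np.float64(89.4), np.float64(90.6), np.float64(90.3), np.float64(90.9)]
```

View pics/m6.png

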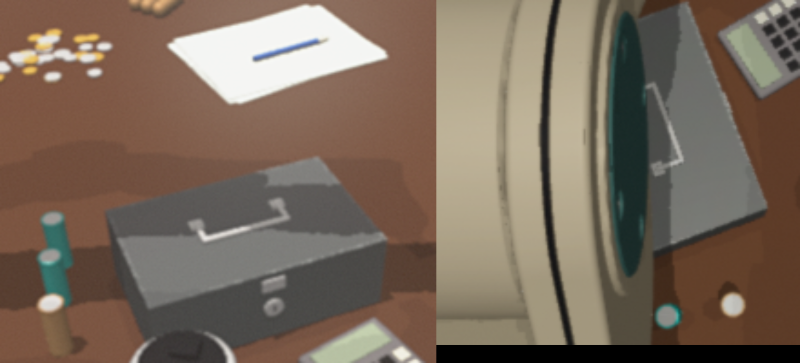

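The lid is shut: it is level at 90 mm throughout, with the seam closed at about (272,285) in the side crop. The arm is clear of everything.

```bash
python3 -c "
from workcell import r
print(r.sign_off())"
```

```text
the job is handed in; nothing more can be done
None
```

I tipped the standing roll over along the cup with the closed fingertips, then pushed the lid over from behind and pressed it shut. The job was handed in at about 9 s of robot time.

- **Roll:** both camera views showed it lying flat in its cup while the lid was still open, with the three other rolls looking unmoved. I could not see the rolls again after the lid closed.
- **Lid:** the outer face measured level at 90 ± 2 mm everywhere I sampled. Pressing it met a firm stop at about 23 N, with only about 0.2 mm of further travel.
- **Everything else:** the mug, calculator and spare roll looked unmoved in the last pictures, and the arm was clear with about 1 N or less on it. No check failed or disagreed.

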